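# Move the spices from the bamboo rack to the steel rack in the same order

### The arm

A 7-joint arm with a two-finger parallel gripper is mounted at the origin on the work surface. World frame = base frame: x ahead of the robot, y to its left, z up, the work surface at z = 0. Lengths are in m, angles in degrees, forces in N, time in s.
With the tool pointing down it reaches from about 0.35 to 0.9 m from the base axis. Payload 8.1 kg.
Tool frame: the origin (TCP) lies midway between the tips of the shut fingers; the grasp point (between the pads) lies 19 mm behind it; z points along the fingers, y is the line along which they close (so a half turn about z gives the same grasp; the last joint's range is limited). The gripper opens to 92 mm and grips with 3 to 60 N. Pads are 19 mm wide; open, the fingers measure 130 mm over their backs; the gripper's body (75 mm by 190 mm) begins 47 mm behind the grasp point.
Start: joints at [-76.009, 24.895, 1.432, 90.138, -0.665, 64.973, -4.303], TCP at [0.212, 0.588, 0.227] pointing down, gripper open.
Joint ranges: [-149.89, 149.89], [-25.12, 119.58], [-72.63, 75.52], [4.76, 147.25], [-75.54, 255.54], [6.69, 114.76], [-157.13, 157.13]. Speed limits (degrees/s): [127.2, 127.2, 172.46, 172.46, 180, 180, 180].

### API

Orientations are given as a 3x3 rotation matrix whose columns are the frame's x, y, z axes.
In Python, from plant import arm, viewer, finish_job gives the robot as it stands.
- The arm moves only by the tool send_rows, never from a script. Its argument "commands" is a list of rows, each a list of 7 numbers: the shift along the tool's x, y, z in mm, then the turn, a rotation vector about the tool's x, y, z in degrees, then the opening, from 0 (shut) to 1 (fully open). A call has exactly 10 rows; each row is the pose to reach, as a shift and turn from the pose commanded when the call began, along the tool's axes at that moment; what a row does not reach only later rows make up. A row lasts 1/12 s, in which the tool goes at most 41.7 mm and 7.16 degrees, less where a joint would pass 70% of its speed; a pose out of reach is approached as far as the arm can. A call with a gripper value outside its range is refused whole. The fingers move at their own pace and stop on an object; "squeeze" is the grip in N (left out, the last holds). Time passes only in rows, so rows that repeat a pose let the fingers close, or fill a call up. It gives the time, the measured TCP pose, the force, the opening and the grip force at its end, in the units of the state.
- arm.get_state(): the state, without advancing time (a new reading comes with each control period).
- viewer.read_camera(name): name is "scene" or "top"; returns a dict with "image" (480x640x3 uint8, red, green, blue), "K" (3x3 intrinsics, pixels), "R" (3x3) and "t" (3): a world point X has camera coordinates R X + t. Camera axes: x right, y down, z forward; pixel columns grow to the right and rows downward; lengths in m; the calibration is good to about 2 mm. A picture is of the moment at which its call begins. There is no depth.
- finish_job(): hands the job in; it is judged then, once.
The state is a dict: "time_s": time; "joint_positions": joint angles; "dq": joint speeds; "tau": joint torques, N m; "tool_pos": TCP position; "ee_rot": TCP orientation; "contact_force": force on the tool from outside, world axes, zero at the start; "torque": the same for the moment, N m; "width": finger opening in m; "finger_force": force on a finger pad.
Only numpy, scipy, OpenCV 4.12 (cv2) and the standard library are available. Lean on these libraries where they do the work, as an engineer would, in place of code of your own. Each camera call takes 0.05 s, during which the arm holds its last target. There are 200 camera calls.

### The job

The new steel spice rack stands empty in line with the old bamboo one: move the four spices over into it, one to a compartment, keeping them in the same order from left to right as they stand now. Carry each one upright, set it down gently on the rack's floor without dropping it, and leave the toast rack, the clip jar, the spoon rest and the saucers where they are.

Things in the scene. Friction and masses are not known exactly. Their poses are not given: they have to be found in the camera images.
- wood_rack: Bamboo spice rack, full at the start, fixed. 74 (its x) by 276 mm (its y). Origin: centre of its underside; z up, +y to the robot's left. Compartment centres at y = +99, +33, -33, -99 mm, x = 0, each 61 mm square; floor 12 mm above the origin, slats and dividers up to 32 mm, end panels up to 56 mm. In line with the steel rack, end to end (within about 0.15 rad); either may be on the left.
- steel_rack: Stainless wire spice rack, empty at the start, fixed. 72 (its x) by 272 mm (its y). Origin: centre of its underside; z up, +y to the robot's left. Compartment centres at y = +99, +33, -33, -99 mm, x = 0, each 62 mm square inside; sheet floor 12 mm above the origin, wire rails and dividers up to 36 mm, arched wire ends up to 63 mm.
- pepper_mill_center (a point): Pepper mill, dark turned wood, round, 46 mm diameter, straight-sided up to 94 mm but for a slim steel ring 64 to 68 mm up, with a small steel nut on its domed top; 108 mm tall, about 0.16 kg. Listed point: its centre, half-way up, z up. Starts in the bamboo rack, foot on its floor.
- cork_jar_center (a point): Round jar of greyish clear glass with a brown cork stopper, 44 mm diameter and straight-sided up to 72 mm, cork 33 mm diameter on top; 96 mm tall, about 0.13 kg. Listed point: its centre, half-way up, z up. Starts in the bamboo rack, foot on its floor.
- shaker_center (a point): Round steel spice shaker with a domed pierced top, 47 mm diameter, straight-sided up to 78 mm; 88 mm tall, about 0.12 kg. Listed point: its centre, half-way up, z up. Starts in the bamboo rack, foot on its floor.
- square_pot_center (a point): Square white ceramic pot with a flat wooden lid and a small round wooden knob, 44 mm square, straight-sided up to 74 mm; 84 mm tall, about 0.18 kg; x and y are square to its sides, nearly in line with the bamboo rack at the start. The lid does not come off. Listed point: its centre, half-way up, z up. Starts in the bamboo rack, foot on its floor.
- toast_rack_center (a point): Steel wire toast rack with six arches, 76 mm by 156 mm, 90 mm tall, loose, standing behind the bamboo rack (on its +x side). To be left alone. Listed point: on its axis, 37 mm up.
- clip_jar_center (a point): Sealed glass jar with a swing-top clip lid, 92 mm diameter, 126 mm tall, loose, standing behind the steel rack (on its +x side). To be left alone. Listed point: on its axis, 61 mm up.
- spoon_rest_center (a point): White ceramic spoon rest shaped like a leaf, 80 mm by 215 mm, about 12 mm high, with a wooden spoon fixed in it reaching 22 mm up, loose, lying in front of the steel rack (on its -x side). To be left alone. Listed point: centre of the leaf, 6 mm up.
- saucer_top_center (a point): The upper of two loose stacked white saucers, 130 mm diameter, standing in front of the bamboo rack (on its -x side), under 40 mm high together. To be left alone. Listed point: on the upper saucer's axis, 10 mm above its underside.
Things that resemble listed ones, but are neither listed nor needed, are in the scene too. What is shaped like the part that bears shaker_center but yellow is not meant.

How it is judged (in metres and radians):
At the end, for the whole second after the job is handed in: Each spice stands upright (5 degrees) and at rest on the steel rack's floor (height within 5 mm), within 12 mm of a compartment's centre in x and y, in the same place of the row, left to right, as in the bamboo rack at the start (measured as 279 to 343 mm from its start) (x of pepper_mill_center in the frame of steel_rack between -0.012 and 0.012 m and z of pepper_mill_center in the frame of steel_rack between 0.061 and 0.071 m and (y of pepper_mill_center in the frame of steel_rack between 0.087 and 0.111 m or y of pepper_mill_center in the frame of steel_rack between 0.021 and 0.045 m or y of pepper_mill_center in the frame of steel_rack between -0.045 and -0.021 m or y of pepper_mill_center in the frame of steel_rack between -0.111 and -0.087 m) and distance of pepper_mill_center from where it was at the start of the episode between 0.279 and 0.343 m and angle between each of pepper_mill_center, cork_jar_center, shaker_center, square_pot_center's own z axis and vertical below 0.08 rad and linear speed of each of pepper_mill, cork_jar, shaker, square_pot below 0.02 m/s and x of cork_jar_center in the frame of steel_rack between -0.012 and 0.012 m and z of cork_jar_center in the frame of steel_rack between 0.055 and 0.065 m and (y of cork_jar_center in the frame of steel_rack between 0.087 and 0.111 m or y of cork_jar_center in the frame of steel_rack between 0.021 and 0.045 m or y of cork_jar_center in the frame of steel_rack between -0.045 and -0.021 m or y of cork_jar_center in the frame of steel_rack between -0.111 and -0.087 m) and distance of cork_jar_center from where it was at the start of the episode between 0.279 and 0.343 m and x of shaker_center in the frame of steel_rack between -0.012 and 0.012 m and z of shaker_center in the frame of steel_rack between 0.051 and 0.061 m and (y of shaker_center in the frame of steel_rack between 0.087 and 0.111 m or y of shaker_center in the frame of steel_rack between 0.021 and 0.045 m or y of shaker_center in the frame of steel_rack between -0.045 and -0.021 m or y of shaker_center in the frame of steel_rack between -0.111 and -0.087 m) and distance of shaker_center from where it was at the start of the episode between 0.279 and 0.343 m and x of square_pot_center in the frame of steel_rack between -0.012 and 0.012 m and z of square_pot_center in the frame of steel_rack between 0.049 and 0.059 m and (y of square_pot_center in the frame of steel_rack between 0.087 and 0.111 m or y of square_pot_center in the frame of steel_rack between 0.021 and 0.045 m or y of square_pot_center in the frame of steel_rack between -0.045 and -0.021 m or y of square_pot_center in the frame of steel_rack between -0.111 and -0.087 m) and distance of square_pot_center from where it was at the start of the episode between 0.279 and 0.343 m); the robot touches nothing.
It fails at once if a spice is let go more than 30 mm above the rack's floor ((height (world z) of pepper_mill_center above 0.108 m and contact force between pepper_mill and the fingers below 0.001 N) or (height (world z) of cork_jar_center above 0.102 m and contact force between cork_jar and the fingers below 0.001 N) or (height (world z) of shaker_center above 0.098 m and contact force between shaker and the fingers below 0.001 N) or (height (world z) of square_pot_center above 0.096 m and contact force between square_pot and the fingers below 0.001 N)).
It fails at once if a spice is tipped by more than 35 degrees (angle between any of pepper_mill_center, cork_jar_center, shaker_center, square_pot_center's own z axis and vertical above 0.61 rad).
It fails at once if the toast rack, clip jar, spoon rest or saucers are pushed by more than 25 mm or tipped (distance of any of toast_rack_center, clip_jar_center, spoon_rest_center, saucer_top_center from where it was at the start of the episode above 0.025 m or angle between any of toast_rack_center, clip_jar_center, spoon_rest_center, saucer_top_center's own z axis and vertical above 0.3 rad).
It also fails if it takes over 112 s, if anything falls off the work surface, if the arm or the gripper's body presses on something with over 40 N, if the wrist force passes 120 N, or if a joint passes its speed limit or range.

## Working session

There is one attempt and no reset: what is moved stays moved. The work goes in short steps, Python scripts to look and compute and a tool call to move; the robot and the scene stay as the last step left them, time stands still between calls to the robot, and variables do not carry over. Pictures are saved under pics/ and viewed, at most 17 in all, crops included, and the job is handed in when it is done.

Besides the shell and the picture viewer there is one more tool, called after "Emit:" as name(argument=value, ...) on one line, values as JSON. send_rows: Moves the arm, as the interface text tells. Its arguments: {"type":"object","properties":{"commands":{"type":"array","items":{"type":"array","items":{"type":"number"}}},"squeeze":{"type":"number"}},"required":["commands"]}

```bash
mkdir -p pics
cat > h.py <<'E'
import numpy as np, cv2
from plant import arm, viewer, finish_job
def snap(n,f):
    c=viewer.read_camera(n); cv2.imwrite(f'pics/{f}.png',c['image'][:,:,::-1]); np.savez(f'{f}.npz',**c); return c
def ray(c,u,v,z):
    d=c['R'].T@np.linalg.inv(c['K'])@np.array([u,v,1.]); o=-c['R'].T@c['t']; return o+d*(z-o[2])/d[2]
def proj(c,X):
    p=c['K']@(c['R']@np.array(X,float)+c['t']); return p[:2]/p[2]
E
python3 - <<'E'
from h import *
for n in('scene','top'):
    c=snap(n,n+'0'); print(n,-c['R'].T@c['t'],c['K'][0,0])
print(arm.get_state())
E
```

```text
scene [ 1.33286853 -0.79582726  0.94638939] 537.2516586885988
top [ 0.1828076  -0.16610054  1.33683465] 443.22388702623954
{'time_s': 0.1, 'joint_positions': array([-76.00658774,  24.93238398,   1.43186242,  90.18324881,
        -0.66488623,  64.97380204,  -4.30334043]), 'dq': array([ 0.01101154, -0.0190797 ,  0.01355703, -0.27406981,  0.08760866,
        0.0194297 , -0.00055479]), 'tau': array([ 2.38524866e-03, -6.69124389e+01,  9.87755992e-01, -3.15145004e+01,
       -6.05192198e-02,  3.75069282e-02,  5.22431071e-05]), 'tool_pos': array([0.21235226, 0.58733443, 0.22602879]), 'ee_rot': array([[-9.40422607e-01,  3.40007637e-01, -3.55073842e-04],
       [ 3.40007797e-01,  9.40421618e-01, -1.37055314e-03],
       [-1.32079418e-04, -1.40962703e-03, -9.99998998e-01]]), 'contact_force': array([ 0.43968091,  0.05263483, -0.29590816]), 'torque': array([-0.03426566,  0.00159064, -0.02442758]), 'finger_force': 0.0, 'width': 0.09179782239055433}
```

View pics/scene0.png

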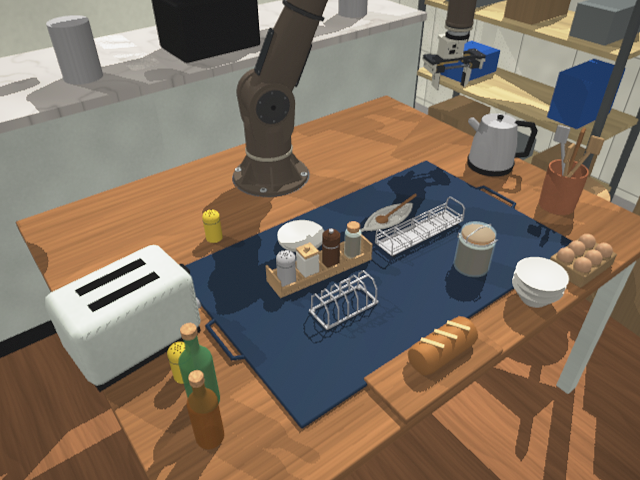

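View pics/top0.png

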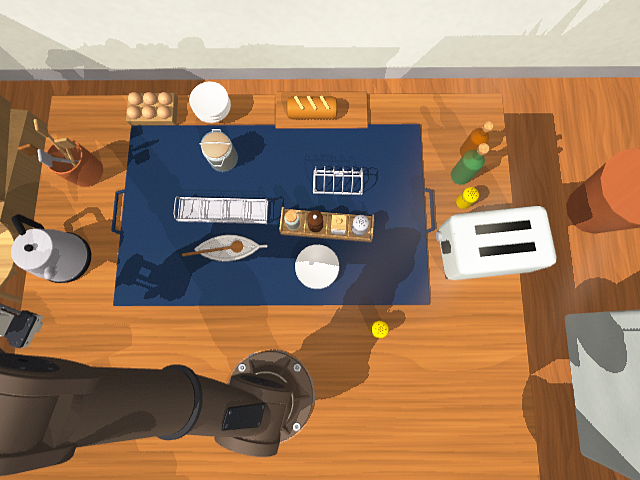

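The top view shows the steel rack at about (221,209) and the bamboo rack at about (326,223). From left to right the spices are cork jar (292,217), mill (315,221), square pot (338,223) and steel shaker (361,224). Things that could be mistaken for the shaker are the yellow shakers at (379,329) and (470,197). The oil bottles at (478,140) and (468,163) could be mistaken for the cork jar, as could the clip jar at (216,148). I'm choosing the four inside the bamboo rack, and will check them in one enlarged crop.

Run:
```python
import cv2
a=cv2.imread('pics/top0.png'); cv2.imwrite('pics/c1.png',cv2.resize(a[160:300,165:385],(792,504),interpolation=cv2.INTER_CUBIC))
a=cv2.imread('pics/scene0.png'); cv2.imwrite('pics/c2.png',cv2.resize(a[190:330,260:470],(798,532),interpolation=cv2.INTER_CUBIC))
```

```text
(no output)
```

View pics/c1.png

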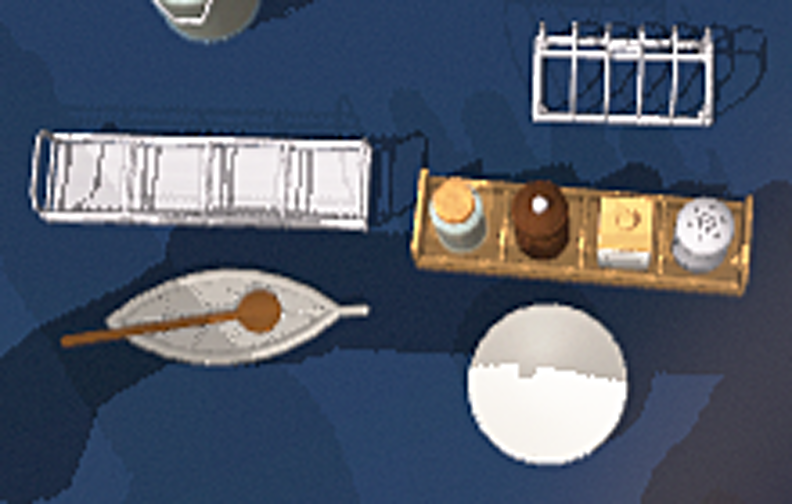

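View pics/c2.png

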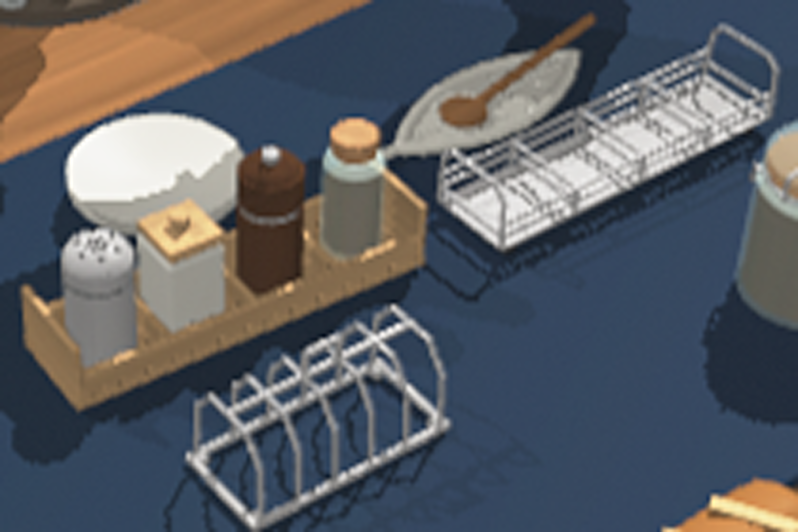

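The crops confirm the choice: cork jar, mill, pot and steel shaker in the bamboo rack, left to right. The steel rack is the empty wire tray to their left. Next I'll cast rays from these pixels.

Run:
```python
from h import *
t=dict(np.load('top0.npz')); s=dict(np.load('scene0.npz'))
T=lambda x,y:(165+x/3.6,160+y/3.6); S=lambda x,y:(260+x/3.8,190+y/3.8)
for n,a,b,z in [('cork',(457,199),(356,135),.106),('mill',(539,204),(270,152),.118),('pot',(626,216),(180,222),.094),('shk',(707,219),(97,240),.098)]:
    print(n,ray(t,*T(*a),z).round(4),ray(s,*S(*b),z).round(4))
for n,a,z in [('woodTL',(425,172),.056),('woodBL',(413,268),.056),('woodTR',(751,197),.056),('woodBR',(742,294),.056),
  ('stTL',(52,135),.036),('stBL',(45,217),.036),('stTR',(368,143),.036),('stBR',(367,227),.036),('archL t',(40,135),.06),('archLb',(35,212),.06)]: print(n,ray(t,*T(*a),z).round(4))
for n,a,z in [('stnear',(505,248),.005),('stleft',(440,202),.005),('stright',(775,115),.01),('wnear',(80,408),.0),('wright',(425,245),.0)]: print(n,ray(s,*S(*a),z).round(4))
# sheet mask
im=t['image'].astype(int); m=((im.min(2)>120)&(im.max(2)-im.min(2)<50)).astype(np.uint8); m[:190]=0;m[225:]=0;m[:,:168]=0;m[:,272:]=0
m=cv2.morphologyEx(m,cv2.MORPH_OPEN,np.ones((2,2),np.uint8))
p=np.argwhere(m)[:,::-1].astype(np.float32); r=cv2.minAreaRect(p); print(r,[ray(t,*q,.02).round(4) for q in cv2.boxPoints(r)])
ims=s['image'].astype(int)
hsv=cv2.cvtColor(t['image'],cv2.COLOR_RGB2HSV)
w=((hsv[...,0]>10)&(hsv[...,0]<30)&(hsv[...,1]>70)).astype(np.uint8); w[:200]=0;w[248:]=0;w[:,:272]=0;w[:,380:]=0
r=cv2.minAreaRect(np.argwhere(w)[:,::-1].astype(np.float32)); print(r,[ray(t,*q,.035).round(4) for q in cv2.boxPoints(r)])
```

```text
cork [ 0.5018 -0.0659  0.106 ] [ 0.4913 -0.0543  0.106 ]
mill [ 0.4944 -0.1315  0.118 ] [ 0.4829 -0.1226  0.118 ]
pot [ 0.4903 -0.2007  0.094 ] [ 0.4821 -0.1969  0.094 ]
shk [ 0.4866 -0.2653  0.098 ] [ 0.4682 -0.2533  0.098 ]
woodTL [ 0.5381 -0.0348  0.056 ]
woodBL [ 0.4564 -0.0265  0.056 ]
woodTR [ 0.5156 -0.3055  0.056 ]
woodBR [ 0.4337 -0.2959  0.056 ]
stTL [0.5775 0.2852 0.036 ]
stBL [0.5057 0.2861 0.036 ]
stTR [0.5693 0.0161 0.036 ]
stBR [0.496 0.015 0.036]
archL t [0.5702 0.2869 0.06  ]
archLb [0.504  0.2863 0.06  ]
stnear [0.5581 0.0329 0.005 ]
stleft [0.4907 0.0311 0.005 ]
stright [0.5717 0.3025 0.01  ]
wnear [ 0.5044 -0.2968  0.    ]
wright [ 0.5166 -0.006   0.    ]
((221.01902770996094, 210.74732971191406), (93.89395904541016, 24.47317123413086), 1.450216293334961) [array([0.5049, 0.3027, 0.02  ]), array([0.583 , 0.3064, 0.02  ]), array([0.5741, 0.0151, 0.02  ]), array([0.4964, 0.015 , 0.02  ])]
((326.258544921875, 224.1756591796875), (93.79450988769531, 27.539052963256836), 4.447385311126709) [array([ 0.4615, -0.0203,  0.035 ]), array([ 0.547, -0.025,  0.035]), array([ 0.523 , -0.3092,  0.035 ]), array([ 0.4382, -0.3006,  0.035 ])]
```

The two views disagree by about 10 mm everywhere. The judged heights (0.108 for the mill) also imply the racks stand 12 mm above z=0, on the blue tray. I'll redo the rays with +12 mm.

```bash
cat > m.py <<'E'
from h import *
t=dict(np.load('top0.npz')); s=dict(np.load('scene0.npz'))
T=lambda x,y:(165+x/3.6,160+y/3.6); S=lambda x,y:(260+x/3.8,190+y/3.8)
d=.012; q={}
for n,a,b,z in [('cork',(457,199),(356,135),.106),('mill',(539,204),(270,152),.118),('pot',(626,216),(180,222),.094),('shk',(707,219),(97,240),.098)]:
    A,B=ray(t,*T(*a),z+d),ray(s,*S(*b),z+d); q[n]=(A+B)/2; print(n,A.round(4),B.round(4))
# wood-frame fit: compartments
y=np.array([99,33,-33,-99])/1e3
print('slope/mean from spices',np.polyfit(y,[v[0] for v in q.values()],1),np.polyfit(y,[v[1] for v in q.values()],1))
for n,a,z in [('woodTL',(425,172),.056),('woodBL',(413,268),.056),('woodTR',(751,197),.056),('woodBR',(742,294),.056),
  ('stTL',(52,135),.036),('stBL',(45,217),.036),('stTR',(368,143),.036),('stBR',(367,227),.036)]: print(n,ray(t,*T(*a),z+d).round(4))
for n,a,z in [('stnear',(505,248),.003),('stleft',(440,202),.003),('stright',(775,115),.005),('wnear',(80,408),.0),('wright',(425,245),.0)]: print(n,ray(s,*S(*a),z+d).round(4))
E
python3 m.py
python3 - <<'E'
import cv2
a=cv2.imread('pics/top0.png'); cv2.imwrite('pics/c3.png',cv2.resize(a[190:230,168:274],(795,300),interpolation=cv2.INTER_CUBIC))
E
```

```text
cork [ 0.4987 -0.0668  0.118 ] [ 0.5034 -0.0649  0.118 ]
mill [ 0.4913 -0.1319  0.13  ] [ 0.4953 -0.1323  0.13  ]
pot [ 0.4874 -0.2003  0.106 ] [ 0.494  -0.2053  0.106 ]
shk [ 0.4837 -0.2643  0.11  ] [ 0.4804 -0.261   0.11  ]
slope/mean from spices [0.09012727 0.49177882] [ 1.00158762 -0.16586055]
woodTL [ 0.5348 -0.0361  0.068 ]
woodBL [ 0.4539 -0.0278  0.068 ]
woodTR [ 0.5125 -0.3042  0.068 ]
woodBR [ 0.4314 -0.2947  0.068 ]
stTL [0.5738 0.281  0.048 ]
stBL [0.5027 0.2819 0.048 ]
stTR [0.5658 0.0144 0.048 ]
stBR [0.4931 0.0134 0.048 ]
stnear [0.5664 0.0241 0.015 ]
stleft [0.4996 0.0223 0.015 ]
stright [0.5774 0.2943 0.017 ]
wnear [ 0.5149 -0.3031  0.012 ]
wright [ 0.527  -0.0161  0.012 ]
```

View pics/c3.png

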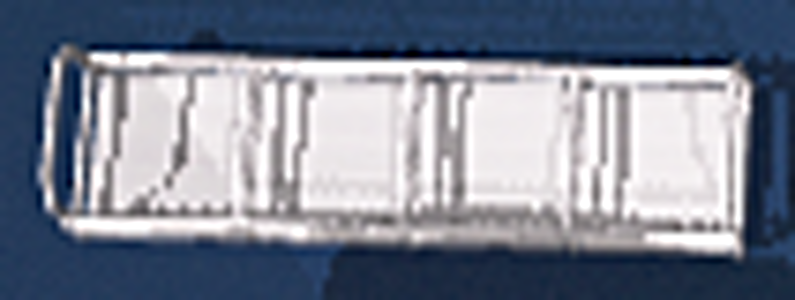

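The enlarged crop shows the steel rack's arched ends at c3 x=50 and x=745, and divider bands near 250, 412 and 575. The y of the steel rack is still off by about 10 mm between views, so I'll view one scene crop.

Run:
```python
from h import *
a=cv2.imread('pics/scene0.png'); cv2.imwrite('pics/c4.png',cv2.resize(a[190:264,368:472],(780,555),interpolation=cv2.INTER_CUBIC))
t=dict(np.load('top0.npz')); C=lambda x,y:(168+x/7.5,190+y/7.5)
for n,a,z in [('archL',(52,130),.074),('archR',(745,155),.074),('archLtop',(70,50),.06),('div1',(250,145),.047),('div2',(412,150),.047),('div3',(575,155),.047),('railTL',(90,55),.048),('railTR',(740,68),.048),('railBL',(70,237),.014),('railBR',(740,255),.014)]: print(n,ray(t,*C(*a),z).round(4))
print('clip',ray(t,216,143,.13).round(3), 'kettle',ray(t,35,248,.2).round(3),'toast front',ray(t,338,194,.02).round(3),'spoon',ray(t,230,248,.02).round(3))
```

```text
archL [0.5357 0.2833 0.074 ]
archR [0.5244 0.0096 0.074 ]
archLtop [0.5728 0.2834 0.06  ]
div1 [0.5367 0.2127 0.047 ]
div2 [0.5343 0.1473 0.047 ]
div3 [0.532  0.0817 0.047 ]
railTL [0.5744 0.2794 0.048 ]
railTR [0.5678 0.0161 0.048 ]
railBL [0.5069 0.2939 0.014 ]
railBR [0.4983 0.0189 0.014 ]
clip [0.714 0.157 0.13 ] kettle [0.392 0.596 0.2  ] toast front [ 0.592 -0.201  0.02 ] spoon [0.423 0.127 0.02 ]
```

View pics/c4.png

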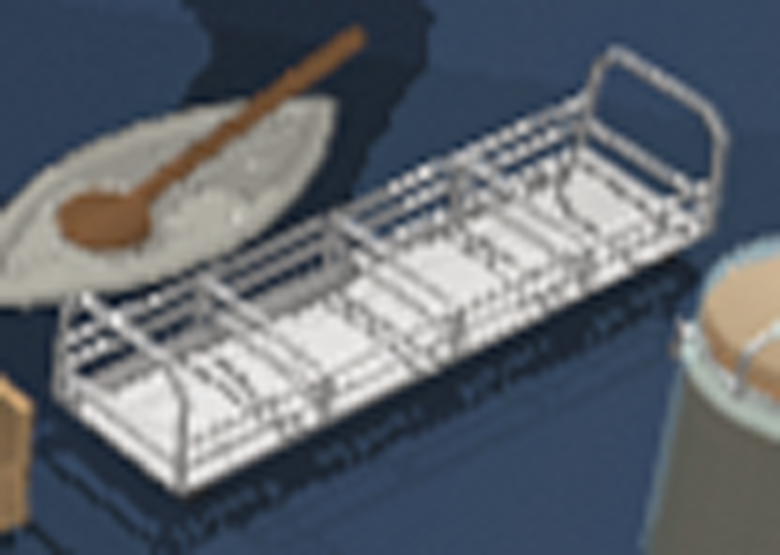

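The crop shows the far arch top at about (668,88), the near arch top at (130,340), and divider tops at (270,330), (400,265) and (525,210). I'll cross-check these from the scene view.

```bash
cat >> h.py <<'E'
def go(P,yaw,s=None):
    "row (mm, deg) from present pose; yaw = direction of tool y in world, deg"
    from scipy.spatial.transform import Rotation as Ro
    s=s or arm.get_state(); R=s['ee_rot']; a=np.radians(yaw)
    y=np.array([np.cos(a),np.sin(a),0]); z=np.array([0,0,-1.]); G=np.c_[np.cross(y,z),y,z]
    print('row',(R.T@(np.array(P)-s['tool_pos'])*1e3).round(1),Ro.from_matrix(R.T@G).as_rotvec(degrees=True).round(2))
E
python3 - <<'E'
from h import *
s=dict(np.load('scene0.npz')); C=lambda x,y:(368+x/7.5,190+y/7.5)
for a,z in [((668,88),.074),((130,340),.074),((270,330),.047),((400,265),.047),((525,210),.047)]: print(ray(s,*C(*a),z).round(4))
go([.40,.2,.25],-5); go([.502,-.066,.20],-5)
E
```

```text
[0.5519 0.2805 0.074 ]
[0.543  0.0124 0.074 ]
[0.5451 0.0817 0.047 ]
[0.5459 0.1473 0.047 ]
[0.55   0.2095 0.047 ]
row [-308.2 -300.5  -23.5] [-6.000e-02  6.000e-02  7.512e+01]
row [-494.5 -515.9   26.8] [-6.000e-02  6.000e-02  7.512e+01]
```

Emit:
send_rows(commands=[[-494,-516,0,0,0,75,1],[-494,-516,0,0,0,75,1],[-494,-516,0,0,0,75,1],[-494,-516,0,0,0,75,1],[-494,-516,0,0,0,75,1],[-494,-516,0,0,0,75,1],[-494,-516,0,0,0,75,1],[-494,-516,0,0,0,75,1],[-494,-516,0,0,0,75,1],[-494,-516,0,0,0,75,1]], squeeze=20)

```text
time_s: 0.93
tool_pos: [0.3812, 0.2048, 0.2267]
ee_rot: [[0.032, 0.999, -0.0], [0.999, -0.032, 0.0], [0.0, -0.0, -1.0]]
contact_force: [1.7, 0.5, 0.2]
width: 0.0918
finger_force: 0.0
```

```bash
python3 -c "
from h import *
s=arm.get_state();print(s['time_s'],s['tool_pos'],s['joint_positions'])
go([.500,-.066,.165],-5)"
```

```text
0.9333 [0.38124378 0.20477329 0.2267007 ] [-56.54806804   6.31804794  23.68821254 116.76846381  -3.03099141
  57.47548468 -33.19127955]
row [-266.9  127.4   61.6] [-0.01 -0.02  3.17]
```

Emit:
send_rows(commands=[[-260,122,30,0,0,3,1],[-260,122,30,0,0,3,1],[-260,122,30,0,0,3,1],[-260,122,30,0,0,3,1],[-260,122,30,0,0,3,1],[-260,122,30,0,0,3,1],[-260,122,30,0,0,3,1],[-260,122,30,0,0,3,1],[-260,122,50,0,0,3,1],[-260,122,50,0,0,3,1]])

```text
time_s: 1.77
tool_pos: [0.4947, -0.0569, 0.1743]
ee_rot: [[0.08, 0.997, -0.004], [0.997, -0.08, -0.0], [-0.001, -0.004, -1.0]]
contact_force: [-0.7, 0.9, 0.4]
width: 0.0919
finger_force: 0.0
```

```bash
python3 -c "
from h import *
s=arm.get_state();print(s['time_s'],s['tool_pos'],s['joint_positions'])
go([.500,-.066,.165],-5);go([.500,-.066,.062],-5)
a=snap('scene','s1')['image'][130:330,220:480]
b=snap('top','t1')['image'][150:300,240:400]
cv2.imwrite('pics/p5.png',np.hstack([cv2.resize(a,(390,300)),cv2.resize(b,(320,300))])[:,:,::-1])"
```

```text
1.7667 [ 0.49470991 -0.05685011  0.17432358] [-26.65051279  17.94487584  34.58172261 113.32889699 -12.64733981
  52.64572038   9.81198996]
row [-8.7  6.   9.3] [-0.22  0.04  0.41]
row [ -8.6   6.4 112.3] [-0.22  0.04  0.41]
```

View pics/p5.png

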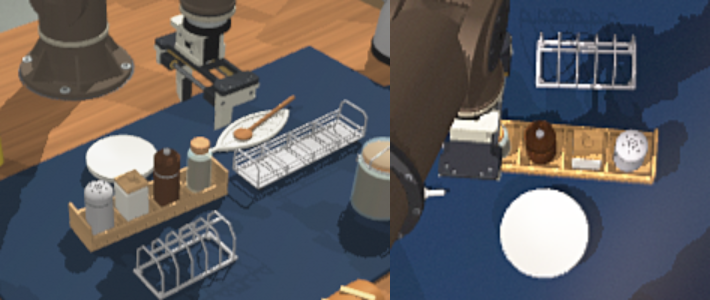

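The gripper hangs above the cork jar (p5 about (205,150) before the jar), with nothing disturbed. I'll align and descend.

Emit:
send_rows(commands=[[-8,6,0,0,0,0,1],[-9,6,0,0,0,0,1],[-9,6,10,0,0,0,1],[-9,6,30,0,0,0,1],[-9,6,50,0,0,0,1],[-9,6,70,0,0,0,1],[-9,6,85,0,0,0,1],[-9,6,98,0,0,0,1],[-9,6,108,0,0,0,1],[-9,6,112,0,0,0,1]])

```text
time_s: 2.7
tool_pos: [0.5008, -0.0655, 0.0633]
ee_rot: [[0.078, 0.997, -0.002], [0.997, -0.078, -0.0], [-0.0, -0.002, -1.0]]
contact_force: [-0.5, -0.2, 1.1]
width: 0.0918
finger_force: 0.0
```

Emit:
send_rows(commands=[[0,0,0,0,0,0,1],[0,0,0,0,0,0,0.6],[0,0,0,0,0,0,0.45],[0,0,0,0,0,0,0.3],[0,0,0,0,0,0,0.3],[0,0,0,0,0,0,0.3],[0,0,0,0,0,0,0.3],[0,0,0,0,0,0,0.3],[0,0,0,0,0,0,0.3],[0,0,0,0,0,0,0.3]], squeeze=20)

```text
time_s: 3.53
tool_pos: [0.5015, -0.0657, 0.0647]
ee_rot: [[0.078, 0.997, -0.0], [0.997, -0.078, 0.0], [0.0, -0.0, -1.0]]
contact_force: [-0.4, 1.0, 0.7]
width: 0.0439
finger_force: 20.0
```

```bash
python3 -c "
from h import *
go([.500,-.066,.062],-5)
go([.500,-.066,.142],-5)"
```

```text
row [-0.4 -1.4  2.7] [-0.01 -0.    0.51]
row [ -0.4  -1.4 -77.3] [-0.01 -0.    0.51]
```

```bash
python3 -c "
from h import *
go([.539,.246,.150],-2)"
```

```text
row [313.7  13.  -85.2] [-0.01 -0.   -2.49]
```

Emit:
send_rows(commands=[[0,0,-8,0,0,0,0.3],[0,0,-25,0,0,0,0.3],[0,0,-45,0,0,0,0.3],[0,0,-65,0,0,0,0.3],[0,0,-80,0,0,0,0.3],[8,0,-85,0,0,0,0.3],[25,1,-85,0,0,0,0.3],[50,2,-85,0,0,0,0.3],[80,3,-85,0,0,-1,0.3],[110,4,-85,0,0,-1,0.3]])

```text
time_s: 4.37
tool_pos: [0.5138, 0.0451, 0.1495]
ee_rot: [[0.061, 0.998, -0.0], [0.998, -0.061, 0.0], [0.0, -0.0, -1.0]]
contact_force: [0.7, 0.9, -0.9]
width: 0.0439
finger_force: 20.0
```

Emit:
send_rows(commands=[[30,2,0,0,0,0,0.3],[60,4,0,0,0,0,0.3],[90,6,0,0,0,0,0.3],[120,7,0,0,0,-1,0.3],[150,8,0,0,0,-1,0.3],[175,9,0,0,0,-1,0.3],[190,9,0,0,0,-1,0.3],[198,9,0,0,0,-1,0.3],[200,9,0,0,0,-1,0.3],[200,9,0,0,0,-1,0.3]])

```text
time_s: 5.2
tool_pos: [0.5352, 0.2419, 0.1495]
ee_rot: [[0.044, 0.999, -0.0], [0.999, -0.044, -0.001], [-0.001, -0.0, -1.0]]
contact_force: [0.3, -0.8, -1.2]
width: 0.0437
finger_force: 20.0
```

```bash
python3 -c "
from h import *
s=arm.get_state(); print(s['time_s'],s['finger_force'],s['width'])
go([.539,.246,.150],-2)
a=snap('scene','s2')['image'][150:290,340:500]
b=snap('top','t2')['image'][150:260,150:310]
cv2.imwrite('pics/p6.png',np.vstack([cv2.resize(a,(480,420)),cv2.resize(b,(480,180*330//180))])[:600,:,::-1])
cv2.imwrite('pics/p6.png',np.hstack([cv2.resize(a,(400,350)),cv2.resize(b,(400,275)).repeat(1,0) if 0 else cv2.copyMakeBorder(cv2.resize(b,(400,275)),0,75,0,0,0)])[:,:,::-1])"
```

```text
5.2 19.98833566904068 0.043712362313876395
row [ 4.3  3.6 -0.5] [-0.02  0.05 -0.52]
```

View pics/p6.png

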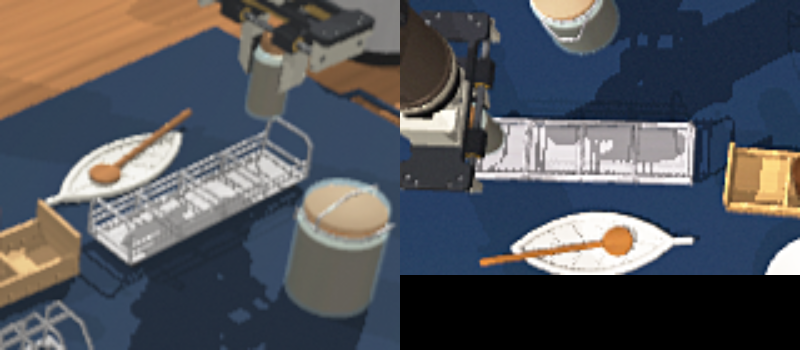

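The jar is held upright above the left end compartment, axis at p6 (265,90), and its surroundings are clear. I'll correct the position, lower it to just above the rails, and check.

Emit:
send_rows(commands=[[2,2,0,0,0,0,0.3],[4,4,5,0,0,0,0.3],[4,4,12,0,0,0,0.3],[4,4,20,0,0,0,0.3],[4,4,30,0,0,0,0.3],[4,4,40,0,0,0,0.3],[4,4,48,0,0,0,0.3],[4,4,53,0,0,0,0.3],[4,4,55,0,0,0,0.3],[4,4,55,0,0,0,0.3]])

```text
time_s: 6.13
tool_pos: [0.5393, 0.2463, 0.0941]
ee_rot: [[0.044, 0.999, -0.001], [0.999, -0.044, -0.001], [-0.001, -0.001, -1.0]]
contact_force: [0.8, 0.4, -1.7]
width: 0.0435
finger_force: 20.0
```

```bash
python3 -c "
from h import *
go([.539,.246,.0655],-2)
c=snap('scene','s3');d=snap('top','t3')
for z in(.048,.024): print(proj(c,[.539,.246,z]),proj(d,[.539,.246,z]))
a=c['image'][190:250,410:480];b=d['image'][190:230,160:220]
cv2.imwrite('pics/p7.png',np.hstack([cv2.resize(a,(420,360),interpolation=2),cv2.copyMakeBorder(cv2.resize(b,(360,240),interpolation=2),0,120,0,0,0)])[:,:,::-1])"
```

```text
row [-0.3 -0.2 28.6] [-0.04  0.04 -0.5 ]
[444.05789159 211.35010601] [190.24032591 208.54236327]
[442.89968298 218.11076962] [192.59999678 210.61922348]
```

View pics/p7.png

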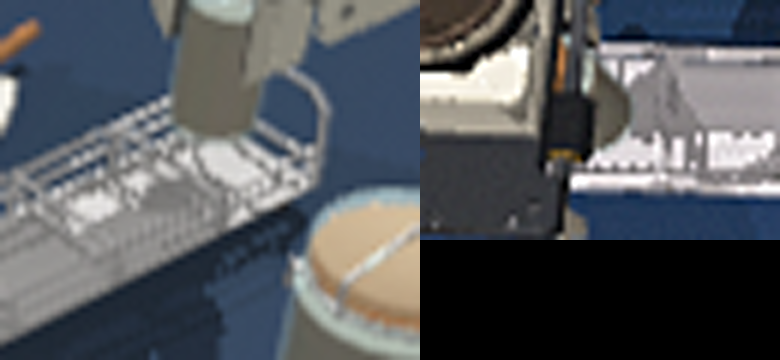

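The jar's foot centre is at about p7 (213,122), i.e. pixel (445,210). That is within about 1 px of the predicted point, and it lines up with the end compartment. I'll lower and set it down.

Emit:
send_rows(commands=[[0,0,3,0,0,0,0.3],[0,0,8,0,0,0,0.3],[0,0,13,0,0,0,0.3],[0,0,18,0,0,0,0.3],[0,0,22,0,0,0,0.3],[0,0,25,0,0,0,0.3],[0,0,27,0,0,0,0.3],[0,0,28,0,0,0,0.3],[0,0,28,0,0,0,0.3],[0,0,28,0,0,0,0.3]])

```text
time_s: 7.07
tool_pos: [0.5396, 0.2465, 0.0668]
ee_rot: [[0.044, 0.999, 0.0], [0.999, -0.044, 0.0], [0.0, 0.0, -1.0]]
contact_force: [-0.5, 0.4, -2.0]
width: 0.0437
finger_force: 20.0
```

```bash
python3 -c "
from h import *
s=arm.get_state(); print(s['tool_pos'],s['contact_force'],s['torque'])"
```

```text
[0.53960509 0.24647141 0.06681246] [-0.49221169  0.43919639 -1.98368011] [-0.08810568  0.06369046 -0.02529268]
```

Emit:
send_rows(commands=[[0,0,1,0,0,0,0.3],[0,0,2,0,0,0,0.3],[0,0,2.5,0,0,0,0.3],[0,0,2.5,0,0,0,0.3],[0,0,2.5,0,0,0,0.5],[0,0,2.5,0,0,0,0.6],[0,0,2.5,0,0,0,0.8],[0,0,2.5,0,0,0,1],[0,0,2.5,0,0,0,1],[0,0,2.5,0,0,0,1]])

```text
time_s: 7.9
tool_pos: [0.5395, 0.2465, 0.0642]
ee_rot: [[0.043, 0.999, 0.0], [0.999, -0.043, -0.0], [-0.0, 0.0, -1.0]]
contact_force: [0.2, 0.1, 0.2]
width: 0.0746
finger_force: 0.0
```

Emit:
send_rows(commands=[[0,0,-10,0,0,0,1],[0,0,-35,0,0,0,1],[0,0,-65,0,0,0,1],[0,0,-95,0,0,0,1],[0,0,-105,0,0,0,1],[-30,0,-105,0,0,0,1],[-70,-2,-105,0,0,0,1],[-110,-4,-105,0,0,0,1],[-150,-6,-105,0,0,0,1],[-190,-8,-105,0,0,0,1]])

```text
time_s: 8.73
tool_pos: [0.5228, 0.0554, 0.1698]
ee_rot: [[0.043, 0.999, 0.001], [0.999, -0.043, 0.0], [0.0, 0.001, -1.0]]
contact_force: [1.4, -0.9, 0.5]
width: 0.0917
finger_force: 0.0
```

```bash
python3 -c "
from h import *
s=arm.get_state(); print(s['time_s'],s['tool_pos'],s['width'])
go([.494,-.132,.18],-5)
c=snap('scene','s4');d=snap('top','t4')
a=c['image'][170:270,360:480];b=d['image'][180:240,160:290]
cv2.imwrite('pics/p8.png',np.hstack([cv2.resize(a,(384,320),interpolation=2),cv2.copyMakeBorder(cv2.resize(b,(416,192),interpolation=2),0,128,0,0,0)])[:,:,::-1])"
```

```text
8.7333 [0.52278462 0.05537511 0.16979332] 0.09171921053981286
row [-188.4  -20.7  -10.3] [ 0.03 -0.02  2.53]
```

View pics/p8.png

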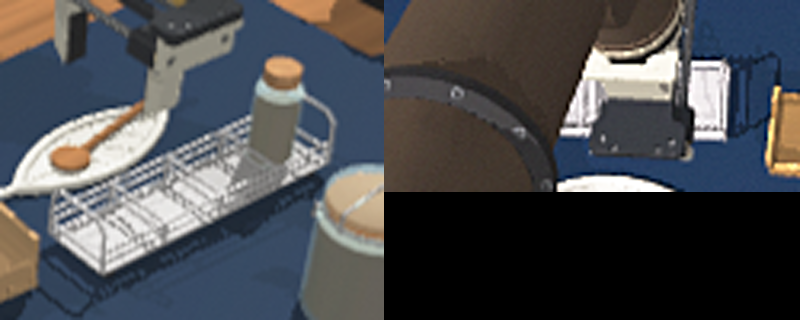

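The cork jar stands upright in the left end compartment at p8 (275,115). The mill is next.

Emit:
send_rows(commands=[[-40,-4,-10,0,0,0,1],[-80,-8,-10,0,0,1,1],[-120,-12,-10,0,0,2,1],[-155,-16,-10,0,0,2.5,1],[-178,-20,-10,0,0,2.5,1],[-184,-21,-10,0,0,2.5,1],[-184,-21,-10,0,0,2.5,1],[-184,-21,-10,0,0,2.5,1],[-184,-21,-10,0,0,2.5,1],[-184,-21,-10,0,0,2.5,1]])

```text
time_s: 9.67
tool_pos: [0.4947, -0.1241, 0.1791]
ee_rot: [[0.084, 0.996, -0.0], [0.996, -0.084, 0.001], [0.001, -0.0, -1.0]]
contact_force: [-0.4, 0.2, -0.4]
width: 0.0919
finger_force: 0.0
```

```bash
python3 -c "
from h import *
go([.494,-.132,.087],-5)"
```

```text
row [-8.  -0.  92.1] [-0.01 -0.03  0.16]
```

Emit:
send_rows(commands=[[-5,0,0,0,0,0,1],[-8,0,5,0,0,0,1],[-8,0,18,0,0,0,1],[-8,0,34,0,0,0,1],[-8,0,50,0,0,0,1],[-8,0,66,0,0,0,1],[-8,0,80,0,0,0,1],[-8,0,88,0,0,0,1],[-8,0,92,0,0,0,1],[-8,0,92,0,0,0,1]])

```text
time_s: 10.5
tool_pos: [0.4932, -0.1339, 0.0865]
ee_rot: [[0.087, 0.996, -0.001], [0.996, -0.087, -0.0], [-0.0, -0.001, -1.0]]
contact_force: [0.2, -0.0, -0.8]
width: 0.0916
finger_force: 0.0
```

Emit:
send_rows(commands=[[0,0,0,0,0,0,1],[0,0,0,0,0,0,0.6],[0,0,0,0,0,0,0.45],[0,0,0,0,0,0,0.3],[0,0,0,0,0,0,0.3],[0,0,0,0,0,0,0.3],[0,0,0,0,0,0,0.3],[0,0,0,0,0,0,0.3],[0,0,0,0,0,0,0.3],[0,0,0,0,0,0,0.3]], squeeze=20)

```text
time_s: 11.33
tool_pos: [0.4936, -0.1339, 0.0872]
ee_rot: [[0.087, 0.996, 0.0], [0.996, -0.087, 0.0], [0.0, 0.0, -1.0]]
contact_force: [0.5, 0.1, 1.2]
width: 0.0455
finger_force: 20.0
```

```bash
python3 -c "
from h import *
s=arm.get_state();go([.537,.180,s['tool_pos'][2]+.085],-2)"
```

```text
row [316.4  15.9 -85. ] [ 0.01 -0.   -2.99]
```

Emit:
send_rows(commands=[[0,0,-8,0,0,0,0.3],[0,0,-25,0,0,0,0.3],[0,0,-45,0,0,0,0.3],[0,0,-65,0,0,0,0.3],[0,0,-80,0,0,0,0.3],[8,0,-85,0,0,0,0.3],[25,1,-85,0,0,0,0.3],[50,2,-85,0,0,0,0.3],[80,4,-85,0,0,-1,0.3],[110,6,-85,0,0,-1,0.3]])

```text
time_s: 12.17
tool_pos: [0.5086, -0.0233, 0.172]
ee_rot: [[0.07, 0.998, -0.001], [0.998, -0.07, 0.0], [0.0, -0.001, -1.0]]
contact_force: [0.9, -0.4, -1.5]
width: 0.046
finger_force: 20.0
```

Emit:
send_rows(commands=[[30,2,0,0,0,0,0.3],[60,4,0,0,0,0,0.3],[90,6,0,0,0,-1,0.3],[120,8,0,0,0,-2,0.3],[150,10,0,0,0,-2,0.3],[175,12,0,0,0,-2,0.3],[193,14,0,0,0,-2,0.3],[202,14,0,0,0,-2,0.3],[205,14,0,0,0,-2,0.3],[205,14,0,0,0,-2,0.3]])

```text
time_s: 13.0
tool_pos: [0.5368, 0.1788, 0.1718]
ee_rot: [[0.034, 0.999, -0.001], [0.999, -0.034, -0.001], [-0.001, -0.001, -1.0]]
contact_force: [0.7, -1.1, -0.8]
width: 0.0455
finger_force: 20.0
```

```bash
python3 -c "
from h import *
s=arm.get_state();print(s['width'],s['finger_force']);go([.537,.179,.117],-2)"
```

```text
0.04549516227409977 19.999157973797992
row [ 0.2  0.2 54.8] [-0.04  0.04  0.05]
```

Next I'll lower the mill to 30 mm above the floor and check it.

Emit:
send_rows(commands=[[0,0,3,0,0,0,0.3],[0,0,9,0,0,0,0.3],[0,0,17,0,0,0,0.3],[0,0,26,0,0,0,0.3],[0,0,35,0,0,0,0.3],[0,0,44,0,0,0,0.3],[0,0,50,0,0,0,0.3],[0,0,54,0,0,0,0.3],[0,0,55,0,0,0,0.3],[0,0,55,0,0,0,0.3]])

```text
time_s: 13.83
tool_pos: [0.5373, 0.1787, 0.1169]
ee_rot: [[0.035, 0.999, -0.0], [0.999, -0.035, -0.0], [-0.0, -0.0, -1.0]]
contact_force: [0.3, 0.6, -0.9]
width: 0.0454
finger_force: 20.0
```

```bash
python3 -c "
from h import *
s=arm.get_state();print(s['tool_pos']);c=snap('scene','s5');d=snap('top','t5')
for z in(.054,.024): print(proj(c,[.537,.180,z]))
a=c['image'][170:260,360:480];b=d['image'][180:240,160:290]
cv2.imwrite('pics/p9.png',np.hstack([cv2.resize(a,(480,360),interpolation=2),cv2.copyMakeBorder(cv2.resize(b,(320,148),interpolation=2),0,212,0,0,0)])[:,:,::-1])"
```

```text
[0.53732837 0.17866108 0.1169426 ]
[427.59247877 217.58312595]
[426.31943201 226.11890266]
```

View pics/p9.png

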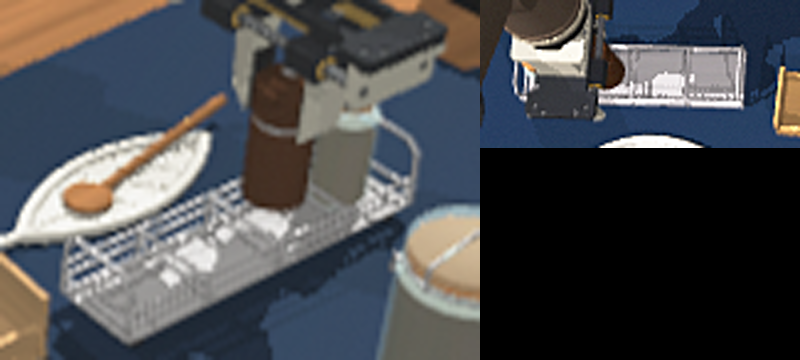

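The mill's foot centre is at p9 (277,197), i.e. pixel (429,219). That is close to the prediction and over its compartment. I'll lower it in two stages and release.

Emit:
send_rows(commands=[[0,0,3,0,0,0,0.3],[0,0,8,0,0,0,0.3],[0,0,13,0,0,0,0.3],[0,0,18,0,0,0,0.3],[0,0,22,0,0,0,0.3],[0,0,25,0,0,0,0.3],[0,0,27,0,0,0,0.3],[0,0,28,0,0,0,0.3],[0,0,28.5,0,0,0,0.3],[0,0,29,0,0,0,0.3]])

```text
time_s: 14.77
tool_pos: [0.5375, 0.1787, 0.0883]
ee_rot: [[0.035, 0.999, 0.0], [0.999, -0.035, 0.0], [0.0, 0.0, -1.0]]
contact_force: [-0.1, -0.7, -1.1]
width: 0.0454
finger_force: 20.0
```

```bash
python3 -c "
from h import *
s=arm.get_state(); print(s['tool_pos'],s['contact_force'],s['torque'])"
```

```text
[0.53749735 0.17874496 0.08830564] [-0.10300186 -0.69293141 -1.14888189] [-0.08206733  0.0431502  -0.0287777 ]
```

Emit:
send_rows(commands=[[0,0,0.5,0,0,0,0.3],[0,0,1,0,0,0,0.3],[0,0,1.5,0,0,0,0.3],[0,0,1.5,0,0,0,0.3],[0,0,1.5,0,0,0,0.5],[0,0,1.5,0,0,0,0.6],[0,0,1.5,0,0,0,0.8],[0,0,1.5,0,0,0,1],[0,0,1.5,0,0,0,1],[0,0,1.5,0,0,0,1]])

```text
time_s: 15.6
tool_pos: [0.5374, 0.1787, 0.0867]
ee_rot: [[0.035, 0.999, -0.0], [0.999, -0.035, -0.0], [-0.0, -0.0, -1.0]]
contact_force: [-0.4, 0.1, 0.0]
width: 0.0741
finger_force: 0.0
```

Emit:
send_rows(commands=[[0,0,-10,0,0,0,1],[0,0,-35,0,0,0,1],[0,0,-65,0,0,0,1],[0,0,-85,0,0,0,1],[-5,0,-90,0,0,0,1],[-30,0,-90,0,0,0,1],[-70,-3,-90,0,0,1,1],[-110,-6,-90,0,0,2,1],[-150,-9,-90,0,0,3,1],[-190,-12,-90,0,0,3,1]])

```text
time_s: 16.43
tool_pos: [0.518, -0.0126, 0.1769]
ee_rot: [[0.088, 0.996, 0.0], [0.996, -0.088, 0.0], [0.0, 0.0, -1.0]]
contact_force: [0.7, 0.2, -0.1]
width: 0.0914
finger_force: 0.0
```

```bash
python3 -c "
from h import *
s=arm.get_state(); print(s['time_s'],s['tool_pos'],s['width'])
go([.490,-.202,.16],-5)"
```

```text
16.4333 [ 0.51798077 -0.01256665  0.17688637] 0.09142042043909422
row [-191.2  -11.2   16.9] [ 0.   -0.01 -0.04]
```

Emit:
send_rows(commands=[[-40,-2,0,0,0,0,1],[-80,-4,5,0,0,0,1],[-120,-6,10,0,0,0,1],[-155,-8,15,0,0,0,1],[-178,-10,15,0,0,0,1],[-186,-11,15,0,0,0,1],[-186,-11,15,0,0,0,1],[-186,-11,15,0,0,0,1],[-186,-11,15,0,0,0,1],[-186,-11,15,0,0,0,1]])

```text
time_s: 17.27
tool_pos: [0.4922, -0.1931, 0.1616]
ee_rot: [[0.084, 0.996, -0.0], [0.996, -0.084, 0.001], [0.001, -0.0, -1.0]]
contact_force: [-0.6, -0.0, 0.2]
width: 0.0919
finger_force: 0.0
```

```bash
python3 -c "
from h import *
go([.490,-.202,.0635],-5)
c=snap('scene','s6');d=snap('top','t6')
a=c['image'][190:290,250:370];b=d['image'][180:260,260:400]
cv2.imwrite('pics/p10.png',np.hstack([cv2.resize(a,(432,360),interpolation=2),cv2.copyMakeBorder(cv2.resize(b,(364,208),interpolation=2),0,152,0,0,0)])[:,:,::-1])"
```

```text
row [-9.1 -1.4 98.1] [-0.01 -0.04  0.17]
```

View pics/p10.png

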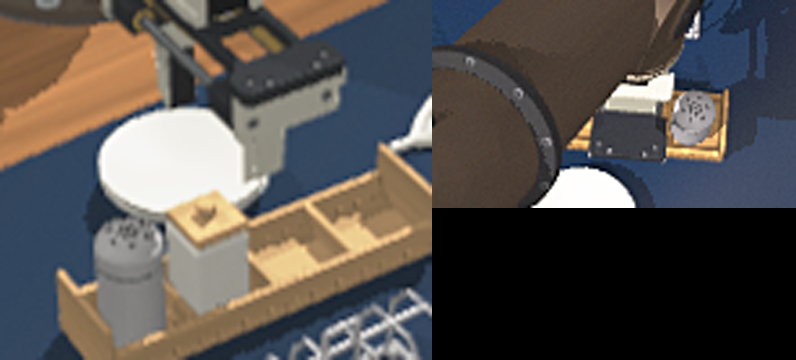

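The two middle slots at p10 (285,255) and (355,220) are now empty; pot at (207,235), shaker at (130,270). Next I'll grasp the pot.

Emit:
send_rows(commands=[[-5,-1,0,0,0,0,1],[-8.5,-1.5,5,0,0,0,1],[-8.5,-1.5,18,0,0,0,1],[-8.5,-1.5,34,0,0,0,1],[-8.5,-1.5,50,0,0,0,1],[-8.5,-1.5,66,0,0,0,1],[-8.5,-1.5,80,0,0,0,1],[-8.5,-1.5,90,0,0,0,1],[-8.5,-1.5,96,0,0,0,1],[-8.5,-1.5,98,0,0,0,1]])

```text
time_s: 18.2
tool_pos: [0.4889, -0.2035, 0.0628]
ee_rot: [[0.087, 0.996, -0.001], [0.996, -0.087, 0.0], [0.0, -0.001, -1.0]]
contact_force: [0.5, 0.1, -0.0]
width: 0.0916
finger_force: 0.0
```

Emit:
send_rows(commands=[[0,0,0,0,0,0,1],[0,0,0,0,0,0,0.6],[0,0,0,0,0,0,0.52],[0,0,0,0,0,0,0.45],[0,0,0,0,0,0,0.3],[0,0,0,0,0,0,0.3],[0,0,0,0,0,0,0.3],[0,0,0,0,0,0,0.3],[0,0,0,0,0,0,0.3],[0,0,0,0,0,0,0.3]], squeeze=20)

```text
time_s: 19.03
tool_pos: [0.489, -0.2033, 0.0637]
ee_rot: [[0.087, 0.996, -0.001], [0.996, -0.087, 0.0], [0.0, -0.001, -1.0]]
contact_force: [-2.3, 0.7, 3.0]
width: 0.0443
finger_force: 20.0
```

```bash
python3 -c "
from h import *
s=arm.get_state();go([.535,.114,s['tool_pos'][2]+.085],-2)"
```

```text
row [320.1  18.1 -84.9] [-0.04 -0.02 -3.  ]
```

Emit:
send_rows(commands=[[0,0,-8,0,0,0,0.3],[0,0,-25,0,0,0,0.3],[0,0,-45,0,0,0,0.3],[0,0,-65,0,0,0,0.3],[0,0,-80,0,0,0,0.3],[8,0,-85,0,0,0,0.3],[25,1,-85,0,0,0,0.3],[50,2,-85,0,0,0,0.3],[80,4,-85,0,0,-1,0.3],[110,6,-85,0,0,-1,0.3]])

```text
time_s: 19.87
tool_pos: [0.5045, -0.0929, 0.1485]
ee_rot: [[0.07, 0.998, -0.0], [0.998, -0.07, 0.0], [0.0, -0.0, -1.0]]
contact_force: [0.3, 0.2, -1.9]
width: 0.0441
finger_force: 20.0
```

Emit:
send_rows(commands=[[30,2,0,0,0,0,0.3],[60,4,0,0,0,0,0.3],[90,6,0,0,0,-1,0.3],[120,8,0,0,0,-2,0.3],[150,10,0,0,0,-2,0.3],[177,12,0,0,0,-2,0.3],[196,14,0,0,0,-2,0.3],[206,15,0,0,0,-2,0.3],[209,16,0,0,0,-2,0.3],[209,16,0,0,0,-2,0.3]])

```text
time_s: 20.7
tool_pos: [0.5353, 0.1132, 0.1484]
ee_rot: [[0.034, 0.999, -0.0], [0.999, -0.034, -0.001], [-0.001, -0.0, -1.0]]
contact_force: [0.2, 0.1, -2.6]
width: 0.0441
finger_force: 20.0
```

```bash
python3 -c "
from h import *
s=arm.get_state();print(s['width'],s['finger_force']);go([.535,.1135,.0937],-2)"
```

```text
0.04411145350645985 19.998874962329865
row [ 0.3 -0.2 54.7] [-0.02  0.03  0.06]
```

Emit:
send_rows(commands=[[0,0,3,0,0,0,0.3],[0,0,9,0,0,0,0.3],[0,0,17,0,0,0,0.3],[0,0,26,0,0,0,0.3],[0,0,35,0,0,0,0.3],[0,0,44,0,0,0,0.3],[0,0,50,0,0,0,0.3],[0,0,54,0,0,0,0.3],[0,0,55,0,0,0,0.3],[0,0,55,0,0,0,0.3]])

```text
time_s: 21.53
tool_pos: [0.5354, 0.1129, 0.0934]
ee_rot: [[0.035, 0.999, -0.0], [0.999, -0.035, -0.0], [-0.0, -0.0, -1.0]]
contact_force: [-0.2, -0.1, -1.7]
width: 0.0436
finger_force: 20.0
```

```bash
python3 -c "
from h import *
s=arm.get_state();print(s['tool_pos']);c=snap('scene','s7')
for z in(.054,.024): print(proj(c,[.535,.114,z]))
a=c['image'][170:260,360:480]
cv2.imwrite('pics/p11.png',cv2.resize(a,(600,450),interpolation=2)[:,:,::-1])"
```

```text
[0.53539646 0.11292365 0.0934436 ]
[410.17241988 225.84053682]
[409.09286092 234.43920332]
```

View pics/p11.png

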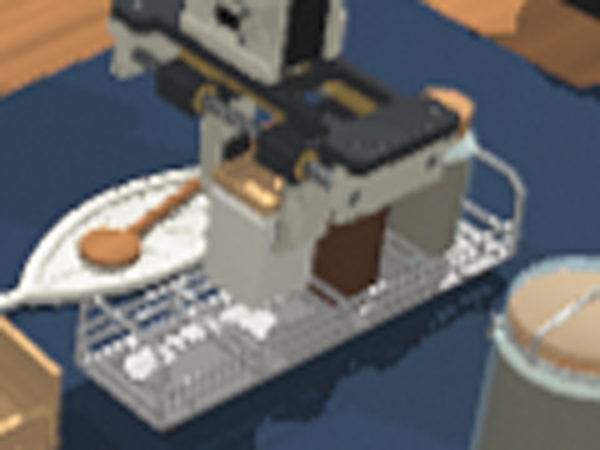

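The pot's foot centre is at p11 (260,275), i.e. pixel (412,225), matching the prediction apart from the usual bias. I'll lower it, release it and move to the shaker.

Emit:
send_rows(commands=[[0,0,3,0,0,0,0.3],[0,0,8,0,0,0,0.3],[0,0,13,0,0,0,0.3],[0,0,18,0,0,0,0.3],[0,0,22,0,0,0,0.3],[0,0,25,0,0,0,0.3],[0,0,27,0,0,0,0.3],[0,0,28,0,0,0,0.3],[0,0,28.5,0,0,0,0.3],[0,0,29,0,0,0,0.3]])

```text
time_s: 22.42
tool_pos: [0.5356, 0.113, 0.0648]
ee_rot: [[0.035, 0.999, 0.0], [0.999, -0.035, 0.0], [0.0, 0.0, -1.0]]
contact_force: [0.2, -0.5, -1.8]
width: 0.0438
finger_force: 20.0
```

```bash
python3 -c "
from h import *
s=arm.get_state(); print(s['tool_pos'],s['contact_force'],s['torque'])"
```

```text
[0.53557156 0.11303496 0.06478147] [ 0.17237362 -0.50035174 -1.78880176] [-0.08261147  0.03393849 -0.03656947]
```

Emit:
send_rows(commands=[[0,0,0.5,0,0,0,0.3],[0,0,1,0,0,0,0.3],[0,0,1.5,0,0,0,0.3],[0,0,1.5,0,0,0,0.3],[0,0,1.5,0,0,0,0.5],[0,0,1.5,0,0,0,0.6],[0,0,1.5,0,0,0,0.8],[0,0,1.5,0,0,0,1],[0,0,1.5,0,0,0,1],[0,0,1.5,0,0,0,1]])

```text
time_s: 23.25
tool_pos: [0.5355, 0.1131, 0.0632]
ee_rot: [[0.035, 0.999, -0.0], [0.999, -0.035, 0.0], [0.0, -0.0, -1.0]]
contact_force: [0.2, 0.3, 0.3]
width: 0.0746
finger_force: 0.0
```

Emit:
send_rows(commands=[[0,0,-10,0,0,0,1],[0,0,-35,0,0,0,1],[0,0,-65,0,0,0,1],[0,0,-90,0,0,0,1],[-5,0,-100,0,0,0,1],[-30,0,-100,0,0,0,1],[-70,-3,-100,0,0,1,1],[-110,-6,-100,0,0,2,1],[-150,-9,-100,0,0,3,1],[-190,-12,-100,0,0,3,1]])

```text
time_s: 24.08
tool_pos: [0.5161, -0.0783, 0.1635]
ee_rot: [[0.088, 0.996, 0.0], [0.996, -0.088, 0.0], [0.0, 0.0, -1.0]]
contact_force: [0.5, -0.0, 0.1]
width: 0.0918
finger_force: 0.0
```

```bash
python3 -c "
from h import *
s=arm.get_state(); print(s['time_s'],s['tool_pos'],s['width'])
go([.483,-.264,.16],-5)"
```

```text
24.0833 [ 0.51609934 -0.07826919  0.16347821] 0.09182083830898011
row [-187.9  -16.7    3.5] [ 0.01 -0.01 -0.04]
```

Emit:
send_rows(commands=[[-40,-3,0,0,0,0,1],[-80,-6,2,0,0,0,1],[-120,-9,3,0,0,0,1],[-152,-12,3,0,0,0,1],[-175,-15,3,0,0,0,1],[-183,-16,3,0,0,0,1],[-183,-16,3,0,0,0,1],[-183,-16,3,0,0,0,1],[-183,-16,3,0,0,0,1],[-183,-16,3,0,0,0,1]])

```text
time_s: 24.92
tool_pos: [0.4856, -0.2553, 0.1601]
ee_rot: [[0.084, 0.996, -0.0], [0.996, -0.084, 0.001], [0.001, -0.0, -1.0]]
contact_force: [-0.4, -0.3, 0.1]
width: 0.0915
finger_force: 0.0
```

```bash
python3 -c "
from h import *
go([.483,-.264,.0635],-5)
c=snap('scene','s8');d=snap('top','t8')
a=d['image'][185:235,165:285]
cv2.imwrite('pics/p12.png',cv2.resize(a,(792,330),interpolation=2)[:,:,::-1])
for y,x in[(.246,.539),(.18,.537),(.114,.535)]: print(proj(d,[x,y,.11]),proj(c,[x,y,.11]))"
```

```text
row [-9.  -1.9 96.5] [-0.01 -0.06  0.17]
[183.74373531 202.82440036] [447.15708817 193.25956047]
[206.60473324 203.40679042] [430.05562659 201.0677232 ]
[229.48883461 203.98976905] [412.2626869  209.19160009]
```

View pics/p12.png

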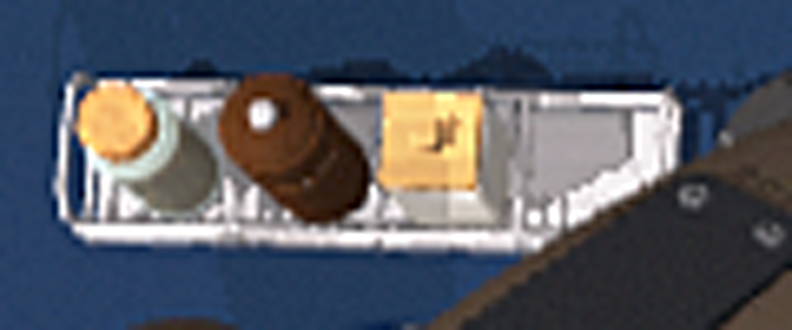

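Cork jar at p12 (118,121), mill nut at (262,112) and pot lid at (432,140): all three stand upright in slots 1–3, matching predictions to about 1 px. Slot 4 is free. Next I'll grasp the shaker.

Emit:
send_rows(commands=[[-5,-1,0,0,0,0,1],[-8.5,-2,5,0,0,0,1],[-8.5,-2,18,0,0,0,1],[-8.5,-2,34,0,0,0,1],[-8.5,-2,50,0,0,0,1],[-8.5,-2,66,0,0,0,1],[-8.5,-2,80,0,0,0,1],[-8.5,-2,90,0,0,0,1],[-8.5,-2,95,0,0,0,1],[-8.5,-2,96,0,0,0,1]])

```text
time_s: 25.85
tool_pos: [0.4817, -0.2657, 0.0633]
ee_rot: [[0.087, 0.996, -0.001], [0.996, -0.087, 0.0], [0.0, -0.001, -1.0]]
contact_force: [0.4, -0.1, 0.8]
width: 0.0917
finger_force: 0.0
```

Emit:
send_rows(commands=[[0,0,0,0,0,0,1],[0,0,0,0,0,0,0.6],[0,0,0,0,0,0,0.52],[0,0,0,0,0,0,0.45],[0,0,0,0,0,0,0.3],[0,0,0,0,0,0,0.3],[0,0,0,0,0,0,0.3],[0,0,0,0,0,0,0.3],[0,0,0,0,0,0,0.3],[0,0,0,0,0,0,0.3]], squeeze=20)

```text
time_s: 26.68
tool_pos: [0.4824, -0.2657, 0.0643]
ee_rot: [[0.087, 0.996, 0.0], [0.996, -0.087, -0.0], [-0.0, 0.0, -1.0]]
contact_force: [-0.5, 0.6, 0.5]
width: 0.0461
finger_force: 20.0
```

```bash
python3 -c "
from h import *
s=arm.get_state();go([.533,.0475,s['tool_pos'][2]+.085],-2)"
```

```text
row [316.4  23.2 -85. ] [ 0.01  0.   -2.99]
```

Emit:
send_rows(commands=[[0,0,-8,0,0,0,0.3],[0,0,-25,0,0,0,0.3],[0,0,-45,0,0,0,0.3],[0,0,-65,0,0,0,0.3],[0,0,-80,0,0,0,0.3],[8,0,-85,0,0,0,0.3],[25,2,-85,0,0,0,0.3],[50,4,-85,0,0,0,0.3],[80,6,-85,0,0,-1,0.3],[110,8,-85,0,0,-1,0.3]])

```text
time_s: 27.52
tool_pos: [0.4992, -0.1552, 0.1489]
ee_rot: [[0.07, 0.998, -0.001], [0.998, -0.07, 0.0], [0.0, -0.001, -1.0]]
contact_force: [-0.0, 0.8, -1.8]
width: 0.0467
finger_force: 20.0
```

Emit:
send_rows(commands=[[30,3,0,0,0,0,0.3],[60,6,0,0,0,0,0.3],[90,9,0,0,0,-1,0.3],[120,12,0,0,0,-2,0.3],[150,15,0,0,0,-2,0.3],[175,17,0,0,0,-2,0.3],[193,18,0,0,0,-2,0.3],[203,19,0,0,0,-2,0.3],[206,19,0,0,0,-2,0.3],[206,19,0,0,0,-2,0.3]])

```text
time_s: 28.35
tool_pos: [0.5327, 0.0477, 0.149]
ee_rot: [[0.034, 0.999, -0.001], [0.999, -0.034, -0.0], [-0.0, -0.001, -1.0]]
contact_force: [-0.4, -0.3, -1.2]
width: 0.0466
finger_force: 20.0
```

```bash
python3 -c "
from h import *
s=arm.get_state();print(s['width'],s['finger_force']);go([.533,.0475,.0943],-2)"
```

```text
0.046571136099080944 19.99313126449124
row [-0.2  0.3 54.7] [-0.04  0.02  0.06]
```

Emit:
send_rows(commands=[[0,0,3,0,0,0,0.3],[0,0,9,0,0,0,0.3],[0,0,17,0,0,0,0.3],[0,0,26,0,0,0,0.3],[0,0,35,0,0,0,0.3],[0,0,44,0,0,0,0.3],[0,0,50,0,0,0,0.3],[0,0,54,0,0,0,0.3],[0,0,55,0,0,0,0.3],[0,0,55,0,0,0,0.3]])

```text
time_s: 29.18
tool_pos: [0.533, 0.0473, 0.094]
ee_rot: [[0.035, 0.999, -0.0], [0.999, -0.035, -0.0], [-0.0, -0.0, -1.0]]
contact_force: [0.5, -0.1, -1.8]
width: 0.0465
finger_force: 20.0
```

```bash
python3 -c "
from h import *
s=arm.get_state();print(s['tool_pos']);c=snap('scene','s9')
for z in(.054,.024): print(proj(c,[.5325,.048,z]))
a=c['image'][170:260,360:480]
cv2.imwrite('pics/p13.png',cv2.resize(a,(600,450),interpolation=2)[:,:,::-1])"
```

```text
[0.53304213 0.04734727 0.0939566 ]
[391.92356681 234.34030837]
[391.05596595 242.99941641]
```

View pics/p13.png

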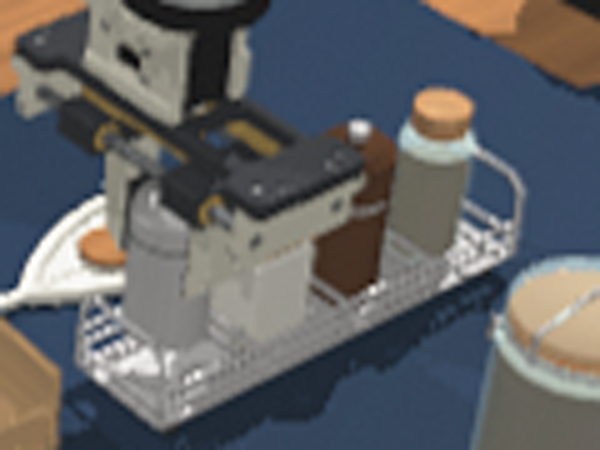

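The shaker's foot centre is at p13 (167,325), i.e. pixel (393,235), over slot 4 with the same small bias as the others. I'll lower and release.

Emit:
send_rows(commands=[[0,0,3,0,0,0,0.3],[0,0,8,0,0,0,0.3],[0,0,13,0,0,0,0.3],[0,0,18,0,0,0,0.3],[0,0,22,0,0,0,0.3],[0,0,25,0,0,0,0.3],[0,0,27,0,0,0,0.3],[0,0,28,0,0,0,0.3],[0,0,28.5,0,0,0,0.3],[0,0,29,0,0,0,0.3]])

```text
time_s: 30.07
tool_pos: [0.5332, 0.0474, 0.0653]
ee_rot: [[0.035, 0.999, 0.0], [0.999, -0.035, 0.0], [0.0, 0.0, -1.0]]
contact_force: [-0.2, 0.0, -1.8]
width: 0.0464
finger_force: 20.0
```

Emit:
send_rows(commands=[[0,0,0.5,0,0,0,0.3],[0,0,1,0,0,0,0.3],[0,0,1.5,0,0,0,0.3],[0,0,1.5,0,0,0,0.3],[0,0,1.5,0,0,0,0.5],[0,0,1.5,0,0,0,0.6],[0,0,1.5,0,0,0,0.8],[0,0,1.5,0,0,0,1],[0,0,1.5,0,0,0,1],[0,0,1.5,0,0,0,1]])

```text
time_s: 30.9
tool_pos: [0.5331, 0.0474, 0.0637]
ee_rot: [[0.035, 0.999, 0.0], [0.999, -0.035, 0.0], [0.0, 0.0, -1.0]]
contact_force: [0.5, 0.6, 0.2]
width: 0.0754
finger_force: 0.0
```

Emit:
send_rows(commands=[[0,0,-10,0,0,0,1],[0,0,-35,0,0,0,1],[0,0,-65,0,0,0,1],[0,0,-90,0,0,0,1],[-5,0,-110,0,0,0,1],[-30,0,-120,0,0,0,1],[-70,0,-120,0,0,0,1],[-110,0,-120,0,0,0,1],[-150,0,-120,0,0,0,1],[-190,0,-120,0,0,0,1]])

```text
time_s: 31.73
tool_pos: [0.5262, -0.1442, 0.1847]
ee_rot: [[0.034, 0.999, 0.001], [0.999, -0.034, 0.0], [0.0, 0.001, -1.0]]
contact_force: [0.6, 0.5, 0.6]
width: 0.092
finger_force: 0.0
```

Emit:
send_rows(commands=[[-40,0,0,0,0,0,1],[-80,0,0,0,0,0,1],[-110,0,0,0,0,0,1],[-120,0,0,0,0,0,1],[-120,0,0,0,0,0,1],[-120,0,0,0,0,0,1],[-120,0,0,0,0,0,1],[-120,0,0,0,0,0,1],[-120,0,0,0,0,0,1],[-120,0,0,0,0,0,1]])

```text
time_s: 32.57
tool_pos: [0.5227, -0.2611, 0.1838]
ee_rot: [[0.033, 0.999, 0.0], [0.999, -0.033, 0.0], [0.0, 0.0, -1.0]]
contact_force: [0.3, 0.3, 0.8]
width: 0.0918
finger_force: 0.0
```

```bash
python3 -c "
from h import *
s=arm.get_state(); print(s['time_s'],s['tool_pos'])
c=snap('scene','s10');d=snap('top','t10')
a=d['image'][185:235,165:285];b=c['image'][180:280,350:480]
cv2.imwrite('pics/p14.png',np.vstack([cv2.resize(a,(600,250),interpolation=2),cv2.copyMakeBorder(cv2.resize(b,(442,340),interpolation=2),0,0,0,158,0)])[:,:,::-1])"
```

```text
32.5667 [ 0.52268103 -0.26113399  0.18377533]
```

View pics/p14.png

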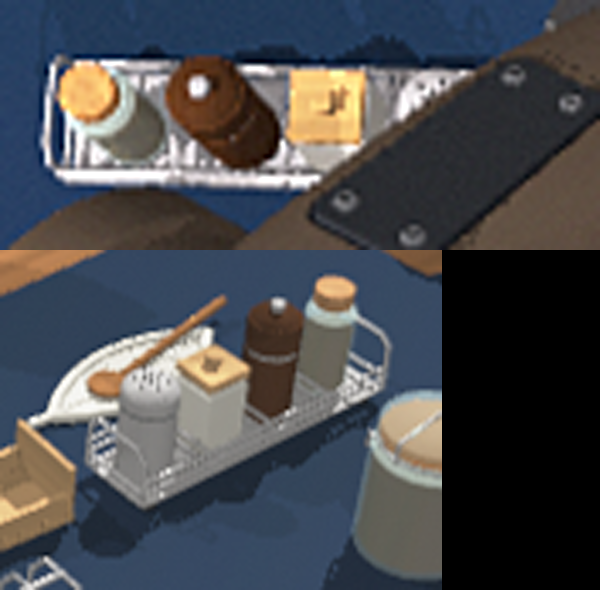

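All four stand upright in order in p14: cork jar (335,335), mill (275,355), pot (213,400), shaker (148,425). I'll do one numeric check in the same camera, then hand in.

```bash
python3 -c "
from h import *
d=dict(np.load('t10.npz'));a=-.034
for n,u,v,z in[('cork',88,92,.12),('mill',199,86,.131),('pot',326,107,.098)]:
    p=ray(d,165+u/5,185+v/5,z)[:2]-[.535,.147]
    print(n,p[0]*np.cos(a)+p[1]*np.sin(a),-p[0]*np.sin(a)+p[1]*np.cos(a))
s=dict(np.load('s10.npz'));print(ray(s,350+148/3.4,180+(380-250)/3.4,.110))
"
```

```text
cork -0.003956749363084679 0.09871848847318772
mill -0.001594386551201744 0.03235315946743385
pot -0.0027136386040290134 -0.03276098148224605
[0.53458239 0.04577515 0.11      ]
```

All of them are within about 4 mm of their compartment centres, so I'm handing in.

```bash
python3 -c "
from plant import finish_job
print(finish_job())"
```

```text
the job is handed in; nothing more can be done
None
```

The job is handed in at about 33 s of the 112 s: cork jar, mill, pot and shaker stand upright in the steel rack in their original order, each within about 4 mm of its compartment centre by my camera estimates; nothing else was touched as far as I saw, and no verdict came back.

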